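# Seat a test panel in the corner of the taping jig

### The job

With your fingertips, push the small steel test panel flat against the long blue rail of the jig, then slide it along that rail, keeping it against the rail, into the pocket at the end until it sits squarely home in the corner, touching both the rail and the end stop. Only push it: do not lift it off the jig plate, and leave the other things on the table where they are. Then move the hand clear.

Things in the scene. Friction and masses are not known exactly. Their poses are not given: they have to be found in the camera images.
- jig: fixed jig: plain grey metal plate 140 (x) x 340 (y) x 10 mm with blue bars on it, bar tops 22 mm above the table. Origin: centre of the plate's underside. Own x points from the open side to the rail, y along the rail to the pocket. Rail: whole far side, face at x = +50 mm, 20 mm thick. End stop: face at y = +150 mm, 20 mm thick, from the rail to x = -22 mm. Pocket is 54 mm wide, open to -y.
- test_panel: loose steel panel 50 (x) x 60 (y) x 16 mm, 0.25 to 0.46 kg, orange tape band along its top. Origin: centre of underside. Starts flat on the plate, off the rail, in the half away from the pocket, long side within 20 deg of the rail's direction. Seated: centre at jig x = 25, y = 120, z = 10 mm. Friction resists a push with some 1 to 5 N, with brief jerks up to 15 N.
- pocket_corner (a point): the corner at the plate's top where the faces of rail and end stop meet; jig coordinates (50, 150, 10) mm
- lip (a point): top centre of the short blue lip that closes the pocket's near side: parallel to the rail, jig x = -18 to -4 mm, y = 130 to 152 mm, with a slanted lead-in reaching to about y = 118, x = -22 mm. The near side of the seated panel's trailing half (y = 90 to 118) stands free of it
- test_mass: bystander, to be left alone: turned steel test mass with wire eye, 46 mm round, 97 mm tall; origin at the centre of its underside
- blue_tape: bystander, to be left alone: blue roll of tape lying flat, 92 mm across, 18 mm high; origin at the centre of its underside
- stopwatch: bystander, to be left alone: black stopwatch lying face up, 70x58x17 mm; origin at the centre of its underside
- brown_tape: bystander, to be left alone: tan roll of tape lying flat, 84 mm across, 48 mm high; origin at the centre of its underside
- roller: bystander, to be left alone: hand roller, black handle and pale drum, 61x254x95 mm; origin at the centre of its underside
- tin: bystander, to be left alone: round grey sample tin, 66 mm across, 29 mm high; origin at the centre of its underside
- wash_bottle: bystander, to be left alone: white wash bottle with red bent spout, 90x55x171 mm; origin at the centre of its underside
- marker: bystander, to be left alone: white marker with black cap lying down, 18x132x19 mm, behind the jig; origin at the centre of its underside
Mind the look-alikes: they are no part of the job. There is more than one size of the test_panel; the one meant has the size given above.

How it is judged:
By the outcome, as a careful person would: the job done as asked, in the order asked, and still so for the second after the job is handed in, with the robot touching nothing.
It also fails if it takes over 51 s, if anything falls off the work surface, if the arm or the gripper's body presses on something with over 40 N, if the wrist force passes 120 N, or if a joint passes its speed limit or range.

### The arm

A 6-joint arm with a two-finger parallel gripper is mounted at the origin on a cart in front of the work surface, level with it; the furniture and walls round the work are solid. World frame = base frame: x ahead of the robot, y to its left, z up, the work surface at z = 0. Lengths are in m, angles in rad, forces in N, time in s.
With the tool pointing down it reaches from about 0.4 to 0.825 m from the base axis. Payload 7 kg.
Tool frame: the origin (TCP) lies between the finger pads; the fingertips stand 11 mm ahead of it and the grasp point (between the pads) lies 8 mm behind it (manip.finger_overhang is the distance from the TCP to the fingertips, in m); z points along the fingers, y is the line along which they close (so a half turn about z gives the same grasp; the last joint's range is limited). The gripper opens to 85 mm and grips with 20 to 120 N. Pads are 22 mm wide; open, the fingers measure 114 mm over their backs; the gripper's body (76 mm by 85 mm) begins 54 mm behind the grasp point. The pads swing forward as they close: fully open they stand 13 mm farther back than shut.
Start: joints at [-0.895, 0.359, 0.012, 0, -1.224, -0.288], TCP at [0.255, -0.625, 0.22] pointing down, gripper open.
Joint ranges: [-3.07, 3.07], [-1.43, 2.12], [-1.02, 1.25], [-3.03, 1.67], [-3.05, -0], [-3.03, 3.03]. Speed limits (rad/s): [2.39, 2.39, 3.01, 3.14, 3.14, 3.14].

### API

Orientations are given as a 3x3 rotation matrix whose columns are the frame's x, y, z axes.
In Python, from cell import manip gives the robot as it stands. The module is installed in compiled form; this text tells all that it offers.
- The arm moves only by the tool apply_moves, never from a script. Its argument "steps" is a list that holds one entry, the list of rows, each a list of 6 numbers: the shift along the tool's x, y, z in cm, then the turn, a rotation vector about the tool's x, y, z in degrees. In form: [[[tx, ty, tz, ax, ay, az], ...]]. A call has 1 to 20 rows; each row is the pose to reach, as a shift and turn from the pose commanded when the call began, along the tool's axes at that moment; what a row does not reach only later rows make up. A row lasts 1/10 s, in which the tool goes at most 50 mm and 8.59 degrees, less where a joint would pass 70% of its speed; a pose out of reach is approached as far as the arm can. A call with a gripper value outside its range is refused whole. "fingers" is the opening, from 0 (shut) to 1 (fully open), set as the call begins (left out, the last holds). The fingers move at their own pace and stop on an object; the grip force is fixed at half the most. Time passes only in rows, so rows that repeat a pose let the fingers close. It gives the time, the measured TCP pose, the force, the opening and the grip force at its end, in the units of the state.
- manip.read_state(): the state, without advancing time (a new reading comes with each control period).
- manip.get_image(name): name is "side" or "top"; returns a dict with "img" (384x512x3 uint8, red, green, blue), "intrinsics" (3x3 intrinsics, pixels), "view" (4x4, takes a point from world to camera coordinates). Camera axes: x right, y up, looking along -z (the intrinsics and any distortion apply to the point x, -y, -z); pixel columns grow to the right and rows downward; lengths in m; the calibration is good to about 2 mm. A picture is of the moment at which its call begins. There is no depth.
- manip.finish_job(): hands the job in; it is judged then, once.
The state is a dict: "time": time; "q": joint angles; "qd": joint speeds; "tau": joint torques, N m; "tcp_pos": TCP position; "ee_rot": TCP orientation; "wrist_force": force on the tool from outside, world axes, zero at the start; "ft_torque": the same for the moment, N m; "finger_gap": finger opening in m; "gripper_force": force on a finger pad.
Only numpy, scipy, OpenCV 4.12 (cv2) and the standard library are available. Lean on these libraries where they do the work, as an engineer would, in place of code of your own. Each camera call takes 0.05 s, during which the arm holds its last target. There are 200 camera calls.

## Working session

There is one attempt and no reset: what is moved stays moved. The work goes in short steps, Python scripts to look and compute and a tool call to move; the robot and the scene stay as the last step left them, time stands still between calls to the robot, and variables do not carry over. Pictures are saved under pics/ and viewed, at most 10 in all, crops included, and the job is handed in when it is done.

Besides the shell and the picture viewer there is one more tool, called by a JSON object that holds its "method" and its "body", one argument or row to a line. apply_moves: Moves the arm, as the interface text tells. Its arguments: {"type":"object","properties":{"steps":{"type":"array","items":{"type":"array","items":{"type":"array","items":{"type":"number"}}}},"fingers":{"type":"number"}},"required":["steps"]}

```bash
mkdir -p pics
cat > h.py <<'E'
import numpy as np, cv2
from cell import manip
def ray(d,u,v):
    K=np.array(d["intrinsics"]);V=np.array(d["view"]);R=V[:3,:3];t=V[:3,3]
    c=-R.T@t
    p=np.linalg.inv(K)@[u,v,1]; 
    return c,R.T@np.array([p[0],-p[1],-p[2]])
def onplane(d,u,v,z):
    c,r=ray(d,u,v);return c+r*(z-c[2])/r[2]
def proj(d,P):
    K=np.array(d["intrinsics"]);V=np.array(d["view"]);p=V[:3,:3]@np.array(P)+V[:3,3]
    q=K@[p[0],-p[1],-p[2]];return q[:2]/q[2]
E
python3 - <<'E'
from h import *
for n in("top","side"):
    d=manip.get_image(n);cv2.imwrite(f"pics/{n}0.png",d["img"][...,::-1])
    V=np.array(d["view"]);print(n,d["intrinsics"],-V[:3,:3].T@V[:3,3],[k for k in d])
s=manip.read_state();print(s["tcp_pos"],s["ee_rot"],s["wrist_force"],manip.finger_overhang,s["time"])
E
```

```text
top [[398.64214627   0.         252.41518841]
 [  0.         398.64214627 191.35512822]
 [  0.           0.           1.        ]] [ 0.41556104 -0.03224509  1.70756236] ['img', 'intrinsics', 'view']
side [[415.96007058   0.         264.48892719]
 [  0.         415.96007058 189.11084213]
 [  0.           0.           1.        ]] [-0.08946156  0.93107064  0.5957258 ] ['img', 'intrinsics', 'view']
[ 0.25504232 -0.62448307  0.21926335] [[-9.25775715e-01 -3.78072570e-01 -6.76378364e-04]
 [-3.78073150e-01  9.25774821e-01  1.29379693e-03]
 [ 1.37024929e-04  1.45348628e-03 -9.99998934e-01]] [ 0.36090382 -0.92492727  0.41069052] 0.011 0.1
```

View pics/top0.png

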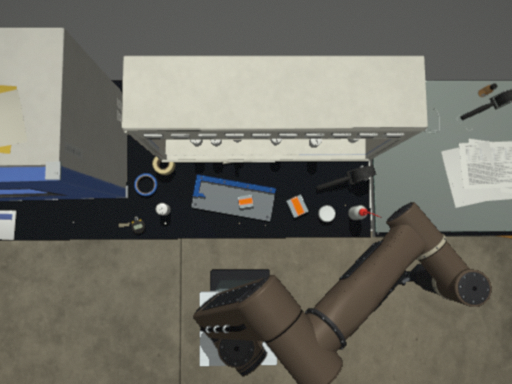

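View pics/side0.png

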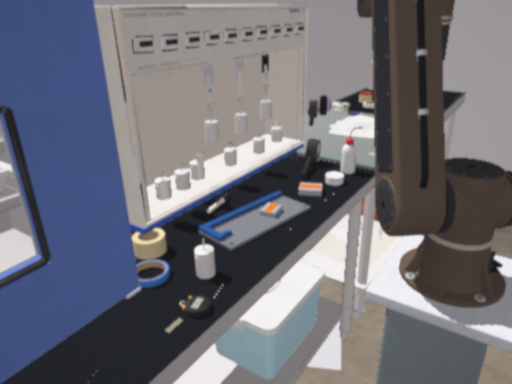

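The top view shows two orange-banded panels: one on the jig at (246,202), and a larger one on the table at (297,206). The rail is the blue bar from (197,180) to (274,190), with the pocket at its left end near (200,188). In the side view the panel on the jig is at (271,210) and the look-alike is at (311,188). By the description I choose the one on the jig, and I'll check it in a close crop.

```bash
cat > m.py <<'E'
from h import *
def blobs(d,name,roi):
    u0,v0,u1,v1=roi
    hsv=cv2.cvtColor(d["img"],cv2.COLOR_RGB2HSV)
    rng={"orange":((3,130,120),(20,255,255)),"blue":((100,110,50),(125,255,255))}[name]
    m=cv2.inRange(hsv,*rng);k=np.zeros_like(m);k[v0:v1,u0:u1]=m[v0:v1,u0:u1]
    cs,_=cv2.findContours(k,cv2.RETR_EXTERNAL,cv2.CHAIN_APPROX_NONE)
    return [c for c in cs if cv2.contourArea(c)>8]
E
python3 - <<'E'
from m import *
d=manip.get_image("top")
big=cv2.resize(d["img"][165:230,185:315],None,fx=6,fy=6,interpolation=cv2.INTER_CUBIC)
cv2.imwrite("pics/crop1.png",big[...,::-1])
for n,z in(("orange",.026),("blue",.022)):
  for c in blobs(d,n,(185,165,320,235)):
    r=cv2.minAreaRect(c);b=cv2.boxPoints(r)
    W=np.array([onplane(d,*p,z)[:2] for p in b])
    print(n,np.round(r[0],1),"W ctr",onplane(d,*r[0],z)[:2].round(4),"corners",W.round(4).tolist(),"sides",np.linalg.norm(W[1]-W[0]).round(4),np.linalg.norm(W[2]-W[1]).round(4))
E
```

```text
orange [297.2 205.9] W ctr [ 0.5049 -0.2557] corners [[0.5326, -0.2265], [0.5452, -0.2522], [0.4772, -0.2849], [0.4647, -0.2592]] sides 0.0286 0.0755
orange [245.1 201. ] W ctr [ 0.5272 -0.0353] corners [[0.5343, -0.0075], [0.5415, -0.0602], [0.5202, -0.0631], [0.513, -0.0104]] sides 0.0532 0.0216
blue [234. 185.] W ctr [0.5959 0.0113] corners [[0.644, 0.1895], [0.642, -0.1681], [0.5478, -0.1668], [0.5502, 0.189]] sides 0.3575 0.0942
```

View pics/crop1.png

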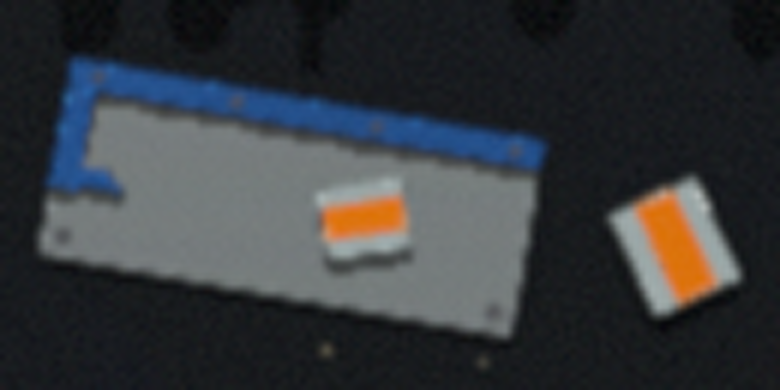

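The crop confirms the choice: the panel on the jig has corners near crop pixels (316,193), (402,180), (411,258) and (325,265). Its band measures about 53 x 22 mm, against 75 x 29 mm for the look-alike. Next I fit the jig frame.

```bash
cat > jig.py <<'E'
from m import *
def fitline(P):
    vx,vy,x,y=cv2.fitLine(np.float32(P),cv2.DIST_HUBER,0,.001,.001).ravel();return np.array([vx,vy]),np.array([x,y])
if __name__=="__main__":
    d=manip.get_image("top");g=d["img"].max(2).astype(int);hsv=cv2.cvtColor(d["img"],cv2.COLOR_RGB2HSV)
    blue=cv2.inRange(hsv,(100,110,50),(125,255,255))
    def sub(line,th,up=True):   # first crossing, subpixel
        i=np.argmax(line>th); return i-(line[i]-th)/(line[i]-line[i-1])-0
    b=d["img"][...,2].astype(float)
    far=[(u,170+sub(b[170:200,u],70)) for u in range(202,272)]
    near=[(u,232-sub(b[170:233,u][::-1],60)) for u in range(196,268)]
    left=[(185+sub(b[v,185:230],70),v) for v in range(178,194)]
    right=[(290-sub(b[v,230:291][::-1],60),v) for v in range(196,216)] if 0 else [(281-sub(b[v,230:282][::-1],60),v) for v in range(194,217)]
    res={}
    for n,P,z in(("far",far,.022),("near",near,.010),("left",left,.022),("right",right,.010)):
        W=[onplane(d,*p,z)[:2] for p in P];v,p=fitline(W);v=v*np.sign(v[1] if n in("far","near") else v[0])
        r=np.abs((np.array(W)-p)@[-v[1],v[0]]);res[n]=(v,p);print(n,np.degrees(np.arctan2(v[1],v[0])).round(2),p.round(4),"med res",np.median(r).round(4))
    y=res["far"][0]+res["near"][0];y/=np.linalg.norm(y);x=np.array([y[1],-y[0]])
    xf,xn=res["far"][1]@x,res["near"][1]@x;yl,yr=res["left"][1]@y,res["right"][1]@y
    print("width",xf-xn,"length",yl-yr)
    O=x*(xf+xn)/2+y*(yl+yr)/2;print("O",O,"y",y,"x",x)
    np.savez("jig.npz",O=O,x=x,y=y)
    c=[c for c in blobs(d,"orange",(185,165,280,235))][0];r=cv2.minAreaRect(c);M=cv2.moments(c)
    p=onplane(d,M["m10"]/M["m00"],M["m01"]/M["m00"],.026)[:2];print("panel",p,"in jig",(p-O)@x,(p-O)@y)
    cor=proj(d,[*(O+.05*x+.15*y),.010]);print("pocket px",cor, "centre check tin etc")
E
python3 jig.py
```

```text
far 79.57 [0.6187 0.0269] med res 0.0003
near 79.53 [0.4786 0.0605] med res 0.0003
left -10.39 [0.5906 0.1813] med res 0.0004
right -10.17 [ 0.5163 -0.1548] med res 0.0004
width 0.14387396 length 0.34401423
O [0.543428   0.01510952] y [0.1812961 0.9834286] x [ 0.9834286 -0.1812961]
panel [ 0.52719097 -0.03556955] in jig -0.006780046046350231 -0.052782957437847715
pocket px [200.7559478  179.95252934] centre check tin etc
```

{"method": "apply_moves", "body": {
  "steps": [
    [[-42.3,47.5,0,0,0,32.6],[-42.3,47.5,0,0,0,32.6],[-42.3,47.5,0,0,0,32.6],[-42.3,47.5,0,0,0,32.6],[-42.3,47.5,0,0,0,32.6],[-42.3,47.5,0,0,0,32.6],[-42.3,47.5,0,0,0,32.6],[-42.3,47.5,0,0,0,32.6],[-42.3,47.5,0,0,0,32.6],[-42.3,47.5,0,0,0,32.6],[-42.3,47.5,0,0,0,32.6],[-42.3,47.5,0,0,0,32.6],[-42.3,47.5,0,0,0,32.6],[-42.3,47.5,0,0,0,32.6],[-42.3,47.5,0,0,0,32.6],[-42.3,47.5,0,0,0,32.6],[-42.3,47.5,0,0,0,32.6]]
  ],
  "fingers": 0.3
}}

```text
time: 1.9
tcp_pos: [0.4668, -0.0261, 0.2201]
ee_rot: [[-0.983, 0.182, -0.0], [0.182, 0.983, -0.0], [0.0, -0.0, -1.0]]
wrist_force: [-1.3, -0.1, -0.5]
finger_gap: 0.0253
gripper_force: 0.0
```

{"method": "apply_moves", "body": {
  "steps": [
    [[0,0,5,0,0,0],[0,0,10,0,0,0],[0,0,14,0,0,0],[0,0,17,0,0,0],[0,0,18,0,0,0],[0,0,18.6,0,0,0],[0,0,19.1,0,0,0],[0,0,19.4,0,0,0],[0,0,19.4,0,0,0],[0,0,19.4,0,0,0]]
  ]
}}

```text
time: 2.9
tcp_pos: [0.4677, -0.025, 0.0269]
ee_rot: [[-0.984, 0.18, 0.001], [0.18, 0.984, 0.0], [-0.001, 0.001, -1.0]]
wrist_force: [0.3, 0.2, 0.3]
finger_gap: 0.0257
gripper_force: 0.0
```

Run:
```python
from m import *
s=manip.read_state();print(s["tcp_pos"],s["wrist_force"],manip.finger_overhang,s["time"])
d=manip.get_image("side");t=manip.read_state()["tcp_pos"]
print([proj(d,[t[0],t[1],z]).round(1) for z in (0.0,.01,.014,.02,.03)])
u,v=proj(d,t).astype(int);u0,v0=u-65,v-60
print(u0,v0);cv2.imwrite("pics/side1.png",cv2.resize(d["img"][v0:v0+100,u0:u0+130],None,fx=6,fy=6,interpolation=cv2.INTER_CUBIC)[...,::-1])
```

```text
[ 0.46772371 -0.02496587  0.02685886] [0.27200253 0.19300227 0.26577091] 0.011 2.9
[array([287.2, 221.8]), array([287.3, 218.8]), array([287.3, 217.6]), array([287.3, 215.9]), array([287.3, 212.9])]
222 153
```

View pics/side1.png

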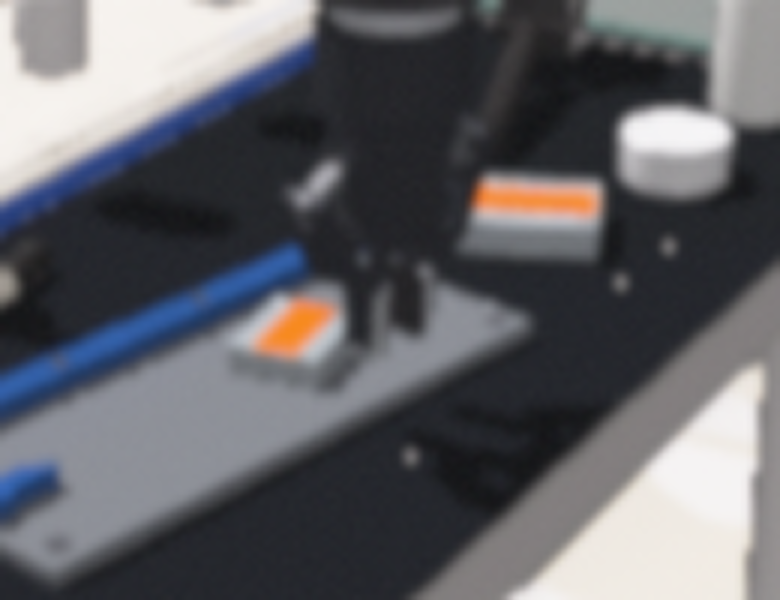

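The crop shows the two dark fingers ending at about crop (362,350) and (408,332), which looks a little above the plate. The panel is untouched. I check the projection against the panel and get the tip height.

Run:
```python
from m import *
d=manip.get_image("side");s=manip.read_state();t=np.array(s["tcp_pos"]);R=np.array(s["ee_rot"])
print("orange side",[cv2.minAreaRect(c)[0] for c in blobs(d,"orange",(222,153,352,253))],"pred",proj(d,[.5272,-.0356,.026]))
for h in(-.011,0,.005,.011):
  print(h,[proj(d,t+R@[a,b,h]).round(1).tolist() for b in(-.027,-.013,.013,.027) for a in(-.011,.011)])
g=d["img"].max(2)
for v in range(196,220): print(v,' '.join('%3d'%x for x in g[v,276:298]))
```

```text
orange side [(271.0000305175781, 207.00003051757812), (310.4727478027344, 185.93580627441406)] pred [272.39114876 207.96636617]
-0.011 [[290.5, 206.5], [296.1, 208.7], [287.5, 208.0], [293.1, 210.2], [281.7, 210.9], [287.3, 213.2], [278.5, 212.4], [284.2, 214.8]]
0 [[290.4, 209.7], [296.0, 212.0], [287.4, 211.3], [293.0, 213.5], [281.7, 214.2], [287.3, 216.5], [278.5, 215.8], [284.1, 218.1]]
0.005 [[290.4, 211.2], [296.0, 213.5], [287.4, 212.7], [293.0, 215.0], [281.7, 215.7], [287.2, 218.0], [278.5, 217.3], [284.1, 219.6]]
0.011 [[290.4, 213.0], [295.9, 215.2], [287.4, 214.5], [292.9, 216.8], [281.6, 217.4], [287.2, 219.8], [278.5, 219.1], [284.1, 221.5]]
196  39  42  39  39  44  63  77  66  48  43  48  58  57  49  47  53  63  59  48  44  41  43
197  41  38  40  41  43  52  62  55  45  41  43  47  48  45  49  69  90  85  63  47  43  44
198  46  42  43  41  41  43  46  45  44  42  42  42  41  42  47  71  99  99  75  54  48  44
199  68  62  53  45  41  41  40  42  42  48  53  46  39  39  42  59  85  99  86  70  63  54
200 107  95  79  59  45  39  40  42  48  61  69  55  40  38  39  47
[... 1072 characters left out ...]
 127 134 139 146 151 152 152 153 152 153 152 151 146 140
213 116 104  96  89  86  97 116 130 140 146 148 150 152 152 153 152 152 150 148 140 132 119
214 105  98  89  87  93 110 132 144 148 151 151 152 152 152 151 149 146 141 133 118 104  90
215  98  89  86  95 112 128 144 150 151 152 152 153 151 150 147 140 131 120 109  93  79  68
216  92  86  89 108 131 144 149 152 152 151 151 150 147 141 131 120 107  95  84  71  58  49
217  97  96 103 124 142 151 152 152 152 150 147 141 132 121 108  95  85  74  64  52  43  40
218 120 121 127 140 149 152 152 149 147 142 134 122 108  97  84  75  65  55  47  41  41  43
219 142 143 144 149 152 150 148 143 134 124 111  99  86  75  65  56  49  43  41  39  43  42
```

{"method": "apply_moves", "body": {
  "steps": [
    [[0,0,0.3,0,0,0],[0,0,0.5,0,0,0],[0,0,0.5,0,0,0],[0,0,0.5,0,0,0]]
  ]
}}

```text
time: 3.4
tcp_pos: [0.4671, -0.0252, 0.021]
ee_rot: [[-0.984, 0.18, -0.0], [0.18, 0.984, -0.0], [0.0, -0.0, -1.0]]
wrist_force: [-0.1, -0.3, 0.2]
finger_gap: 0.0254
gripper_force: 0.0
```

Run:
```python
from m import *
d=manip.get_image("side");s=manip.read_state();t=np.array(s["tcp_pos"]);print(t,s["wrist_force"])
g=d["img"].max(2)
for v in range(204,222): print(v,' '.join('%3d'%x for x in g[v,276:298]))
u0,v0=255,180
cv2.imwrite("pics/side2.png",cv2.resize(d["img"][v0:v0+45,u0:u0+60],None,fx=12,fy=12,interpolation=cv2.INTER_CUBIC)[...,::-1])
```

```text
[ 0.46715266 -0.02519066  0.02104003] [0.18573649 0.02298459 1.45024258]
204 218 192 157 113  72  47  42  53  78  96  90  65  43  39  38  41  62  89 113 138 150 152
205 230 209 174 128  79  48  44  59  85 103  95  63  41  39  39  43  64  93 116 140 150 152
206 226 204 175 137  84  49  43  58  87 104  94  65  43  38  39  45  68 101 125 143 151 152
207 214 193 180 138  81  49  42  58  88 105  96  69  47  42  39  44  74 111 135 148 152 153
208 199 195 173 125  74  49  44  58  87 106 101  84  67  51  43  47  77 115 139 149 151 152
209 197 183 153 107  65  47  46  58  87 107 110 109  98  78  63  58  83 121 142 151 153 152
210 185 162 128  93  62  46  45  59  87 108 118 129 127 113  98  88 102 130 146 152 152 152
211 164 136 111  91  71  58  52  62  88 109 122 139 143 139 129 121 128 142 151 153 152 150
212 137 116 102  94  84  79  74  77  98 113 125 142 150 149 146 144 146 150 151 150 146 139
213 116 105  95  92  91  96 101 105 113 122 131 145 150 152 151 152 151 150 147 140 131 118
214 105  97  89  88  97 112 126 130 133 137 142 148 152 152 152 150 146 141 133 119 106  92
215  97  90  85  95 114 129 142 145 146 148 149 151 152 150 146 140 131 120 108  93  79  68
216  92  86  89 107 131 143 150 150 151 151 151 150 147 141 132 121 108  96  83  71  59  50
217  97  96 104 124 142 150 152 152 151 150 147 142 133 121 109  95  84  74  65  53  43  41
218 119 121 128 139 149 152 151 150 148 143 133 122 109  96  85  74  64  54  46  42  40  40
219 143 143 145 149 151 151 148 143 134 124 111  98  86  76  66  56  48  42  42  41  39  41
220 152 151 151 150 149 144 135 125 111  99  87  75  67  56  48  43  43  43  42  38  38  39
221 153 152 150 143 136 125 112  99  86  76  66  55  47  42  40  42  44  43  43  40  37  35
```

View pics/side2.png

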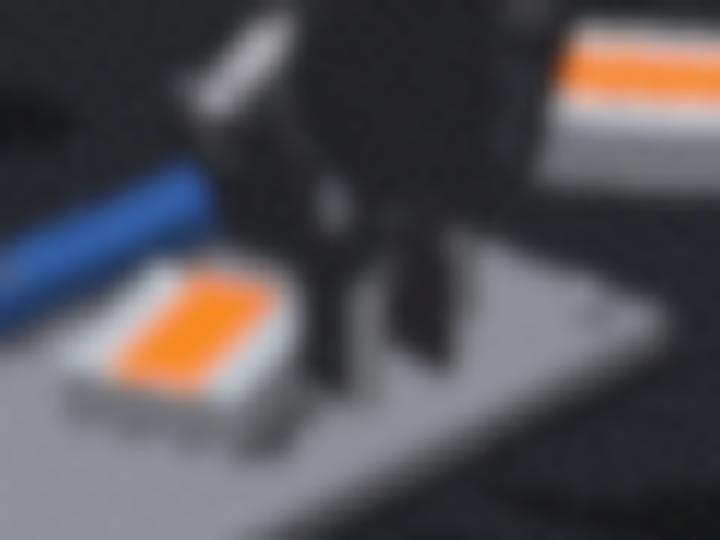

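{"method": "apply_moves", "body": {
  "steps": [
    [[0,0,0.1,0,0,0],[0,0,0.1,0,0,0]]
  ]
}}

```text
time: 3.65
tcp_pos: [0.4671, -0.0252, 0.02]
ee_rot: [[-0.984, 0.18, -0.0], [0.18, 0.984, -0.0], [0.0, -0.0, -1.0]]
wrist_force: [-0.3, 0.5, 0.2]
finger_gap: 0.0254
gripper_force: 0.0
```

Run:
```python
from m import *
o=np.load("jig.npz");O,x,y=o["O"],o["x"],o["y"]
s=manip.read_state();print(s["tcp_pos"],s["wrist_force"],s["ft_torque"])
d=manip.get_image("side")
for n,a,b,z in(("near corner",-.07,-.17,.01),("rail end top near",.05,-.17,.022),("rail end top far",.07,-.17,.022),("tip nominal+y finger",-.068,-.035,.01),("tip30",-.068,-.035,.03)):
  print(n,proj(d,[*(O+a*x+b*y),z]).round(1))
```

```text
[ 0.46714004 -0.02522391  0.02000496] [-0.30068457  0.49189464  0.20259417] [-0.06082116  0.00558159 -0.01151445]
near corner [312.1 206.4]
rail end top near [283.8 192.5]
rail end top far [279.4 190.8]
tip nominal+y finger [283.4 221. ]
tip30 [283.5 215. ]
```

{"method": "apply_moves", "body": {
  "steps": [
    [[0,0,0.2,0,0,0],[0,0,0.4,0,0,0],[0,0,0.5,0,0,0],[0,0,0.5,0,0,0]]
  ]
}}

```text
time: 4.1
tcp_pos: [0.467, -0.0253, 0.0149]
ee_rot: [[-0.984, 0.18, -0.0], [0.18, 0.984, -0.0], [0.0, -0.0, -1.0]]
wrist_force: [-0.2, -0.4, 0.3]
finger_gap: 0.0255
gripper_force: 0.0
```

Run:
```python
from m import *
s=manip.read_state();print(s["tcp_pos"],s["wrist_force"])
d=manip.get_image("side");g=d["img"].max(2)
for v in range(206,222): print(v,' '.join('%3d'%x for x in g[v,276:298]))
```

```text
[ 0.46703825 -0.02525077  0.0148693 ] [-0.21808134 -0.38205104  0.32546783]
206 225 201 171 132  79  46  42  50  75  96  90  64  44  38  38  44  64  91 113 140 150 152
207 214 193 181 135  81  46  42  56  83 102  93  64  43  39  37  43  68  96 119 140 151 152
208 200 194 172 125  73  46  43  58  86 104  95  66  44  38  39  46  73 105 128 144 151 152
209 197 183 152 107  64  45  43  59  88 105  97  72  50  42  39  45  76 113 136 148 152 152
210 187 161 128  90  59  45  46  59  87 106 101  86  68  53  45  50  78 116 140 149 152 152
211 164 135 109  81  56  45  46  60  88 107 110 109  97  81  69  67  86 122 144 151 152 150
212 136 115  98  78  58  49  46  60  87 107 118 130 127 116 106 101 108 132 146 149 148 140
213 116 104  94  78  68  63  61  68  89 110 122 138 145 141 136 131 130 141 146 139 131 118
214 105  97  88  83  89  93  88  87  99 113 123 141 150 151 148 143 141 138 131 119 104  92
215  97  89  86  96 116 125 121 114 116 121 128 143 150 150 146 139 130 121 107  93  80  68
216  92  85  89 110 134 143 142 136 134 135 138 143 146 141 133 119 108  95  84  71  58  49
217  97  96 104 124 143 150 149 148 146 143 143 140 132 122 107  96  85  72  64  54  43  41
218 120 120 127 140 149 151 152 150 146 141 134 122 110  96  84  74  66  54  45  40  40  40
219 142 143 144 149 151 151 147 142 134 124 111  99  86  75  66  56  49  42  37  38  38  38
220 151 151 151 152 147 144 136 124 111  99  87  77  67  56  48  43  44  39  37  37  34  34
221 153 151 148 143 136 126 112  99  87  76  66  57  47  43  40  41  43  40  39  37  34  32
```

{"method": "apply_moves", "body": {
  "steps": [
    [[0,0,0.3,0,0,0],[0,0,0.6,0,0,0],[0,0,0.6,0,0,0]]
  ]
}}

```text
time: 4.45
tcp_pos: [0.4669, -0.0253, 0.0086]
ee_rot: [[-0.984, 0.18, -0.001], [0.18, 0.984, -0.0], [0.001, -0.0, -1.0]]
wrist_force: [-0.4, -0.1, 0.4]
finger_gap: 0.0256
gripper_force: 0.0
```

{"method": "apply_moves", "body": {
  "steps": [
    [[0,0,0.2,0,0,0],[0,0,0.4,0,0,0],[0,0,0.4,0,0,0]]
  ]
}}

```text
time: 4.75
tcp_pos: [0.467, -0.0252, 0.0048]
ee_rot: [[-0.984, 0.18, -0.0], [0.18, 0.984, -0.0], [0.0, -0.0, -1.0]]
wrist_force: [0.1, -0.0, 0.5]
finger_gap: 0.0257
gripper_force: 0.0
```

Run:
```python
from m import *
s=manip.read_state();print(s["tcp_pos"],s["wrist_force"])
d=manip.get_image("side")
u0,v0=255,180
cv2.imwrite("pics/side3.png",cv2.resize(d["img"][v0:v0+45,u0:u0+60],None,fx=12,fy=12,interpolation=cv2.INTER_CUBIC)[...,::-1])
```

```text
[ 0.46699936 -0.02523749  0.00481511] [ 0.11994143 -0.03730278  0.46529905]
```

View pics/side3.png

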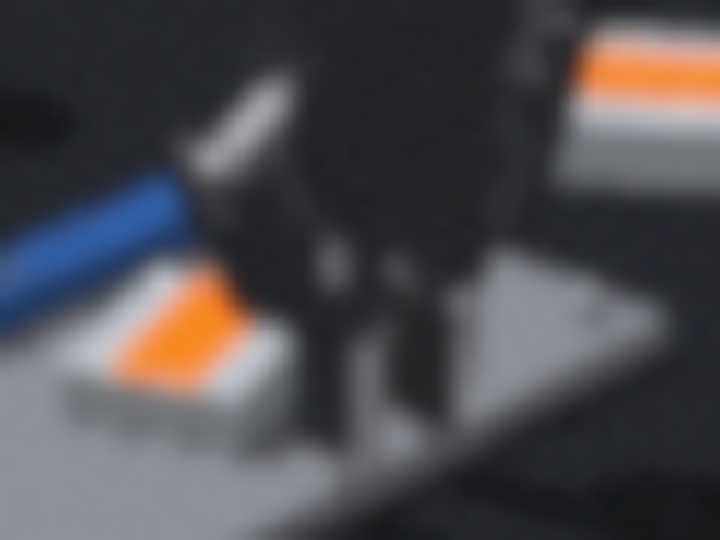

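{"method": "apply_moves", "body": {
  "steps": [
    [[-0.5,0,0,0,0,0],[-1.0,0,0,0,0,0],[-1.4,0,0,0,0,0],[-1.7,0,0,0,0,0],[-2.0,0,0,0,0,0],[-2.3,0,0,0,0,0],[-2.6,0,0,0,0,0],[-2.9,0,0,0,0,0],[-3.2,0,0,0,0,0],[-3.5,0,0,0,0,0],[-3.8,0,0,0,0,0],[-4.1,0,0,0,0,0],[-4.4,0,0,0,0,0],[-4.7,0,0,0,0,0],[-4.9,0,0,0,0,0],[-5.1,0,0,0,0,0],[-5.2,0,0,0,0,0],[-5.2,0,0,0,0,0]]
  ]
}}

```text
time: 6.6
tcp_pos: [0.5181, -0.0348, 0.0051]
ee_rot: [[-0.984, 0.18, -0.0], [0.18, 0.984, -0.0], [0.0, -0.0, -1.0]]
wrist_force: [-2.6, -0.4, 1.9]
finger_gap: 0.0257
gripper_force: 1.7
```

```bash
cat > look.py <<'E'
from m import *
import sys
o=np.load("jig.npz");O,x,y=o["O"],o["x"],o["y"]
def where():
    s=manip.read_state();p=np.array(s["tcp_pos"])[:2]-O;f=np.array(s["wrist_force"])
    print("TCP jig mm",(1e3*np.array([p@x,p@y])).round(1),"z",s["tcp_pos"][2].__round__(4) if 0 else round(float(s["tcp_pos"][2]),4),"F jig",(f[:2]@x).round(1),(f[:2]@y).round(1),f[2].round(1),"t",s["time"])
def band(n,bias=(0,0)):
    d=manip.get_image(n);roi=(185,165,280,235) if n=="top" else (215,190,300,240)
    for c in blobs(d,"orange",roi):
        M=cv2.moments(c);W=np.array([onplane(d,*(q[0]),.026)[:2] for q in c]);W=np.c_[(W-O)@x,(W-O)@y]*1e3
        p=onplane(d,M["m10"]/M["m00"],M["m01"]/M["m00"],.026)[:2]-O
        r=cv2.minAreaRect(np.float32(W));b=cv2.boxPoints(r);e=max(((b[1]-b[0]),(b[2]-b[1])),key=np.linalg.norm);e=e*np.sign(e[1])
        print(n,"band ctr jig",(1e3*p@x).round(1),(1e3*p@y).round(1),"sides",np.round(r[1],1),"yaw vs rail",np.degrees(np.arctan2(-e[0],e[1])).round(1))
    return d
if __name__=="__main__":
    where();d=band("top");d=band("side")
    if len(sys.argv)>1:
        cv2.imwrite(f"pics/{sys.argv[1]}.png",cv2.resize(d["img"][170:245,205:330],None,fx=6,fy=6,interpolation=cv2.INTER_CUBIC)[...,::-1])
E
python3 look.py s4
```

```text
TCP jig mm [-15.9 -53.6] z 0.0051 F jig -2.4 -0.9 1.9 t 6.6
side band ctr jig 26.7 -51.7 sides [18.7 35.7] yaw vs rail 43.6
```

View pics/s4.png

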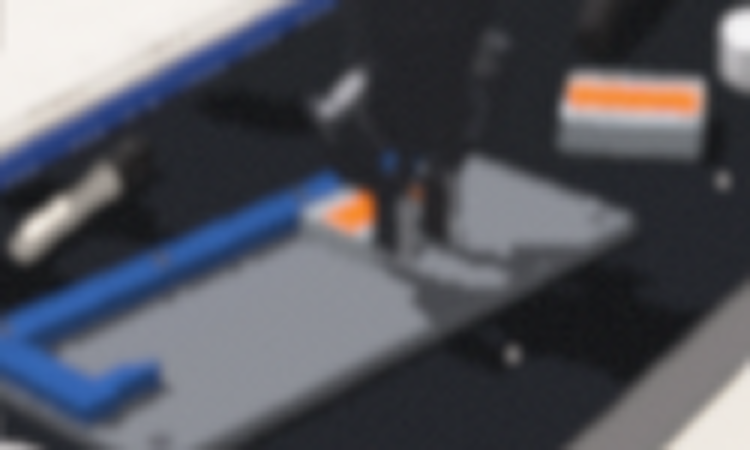

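The panel is now almost parallel to the rail, with its corner near (305,215) close to the rail face. I press it the last few mm.

{"method": "apply_moves", "body": {
  "steps": [
    [[-0.1,0,0,0,0,0],[-0.2,0,0,0,0,0],[-0.3,0,0,0,0,0],[-0.3,0,0,0,0,0]]
  ]
}}

```text
time: 7.1
tcp_pos: [0.5218, -0.035, 0.0051]
ee_rot: [[-0.984, 0.18, 0.001], [0.18, 0.984, 0.0], [-0.001, 0.0, -1.0]]
wrist_force: [-1.6, -0.1, -0.0]
finger_gap: 0.0259
gripper_force: 0.8
```

{"method": "apply_moves", "body": {
  "steps": [
    [[-0.1,0,0,0,0,0],[-0.15,0,0,0,0,0],[-0.15,0,0,0,0,0]]
  ]
}}

```text
time: 7.4
tcp_pos: [0.5229, -0.0353, 0.0051]
ee_rot: [[-0.984, 0.18, 0.0], [0.18, 0.984, 0.0], [-0.0, 0.0, -1.0]]
wrist_force: [-2.7, 1.2, 1.1]
finger_gap: 0.0259
gripper_force: 1.4
```

{"method": "apply_moves", "body": {
  "steps": [
    [[-0.1,0,0,0,0,0],[-0.15,0,0,0,0,0],[-0.15,0,0,0,0,0]]
  ]
}}

```text
time: 7.7
tcp_pos: [0.5244, -0.0356, 0.0051]
ee_rot: [[-0.984, 0.18, 0.0], [0.18, 0.984, 0.0], [-0.0, 0.0, -1.0]]
wrist_force: [-2.5, 1.5, 0.7]
finger_gap: 0.0254
gripper_force: 1.3
```

{"method": "apply_moves", "body": {
  "steps": [
    [[-0.1,0,0,0,0,0],[-0.15,0,0,0,0,0],[-0.15,0,0,0,0,0]]
  ]
}}

```text
time: 8.0
tcp_pos: [0.5246, -0.0358, 0.005]
ee_rot: [[-0.984, 0.18, -0.002], [0.18, 0.984, 0.0], [0.002, -0.0, -1.0]]
wrist_force: [-7.0, 3.6, 4.4]
finger_gap: 0.0256
gripper_force: 3.8
```

{"method": "apply_moves", "body": {
  "steps": [
    [[-0.1,0,0,0,0,0],[-0.1,0,0,0,0,0],[-0.1,0,0,0,0,0]]
  ]
}}

```text
time: 8.3
tcp_pos: [0.5246, -0.036, 0.0049]
ee_rot: [[-0.984, 0.181, -0.003], [0.181, 0.984, -0.0], [0.003, -0.001, -1.0]]
wrist_force: [-9.6, 5.2, 8.0]
finger_gap: 0.0257
gripper_force: 5.4
```

Run:
```python
from look import *
where();d=band("side");band("top")
import cv2
cv2.imwrite("pics/s5.png",cv2.resize(d["img"][190:230,240:300],None,fx=12,fy=12,interpolation=cv2.INTER_CUBIC)[...,::-1])
```

```text
TCP jig mm [ -9.2 -53.7] z 0.0049 F jig -10.4 3.4 8.0 t 8.3
side band ctr jig 33.2 -50.5 sides [18.7 28.7] yaw vs rail 42.8
```

View pics/s5.png

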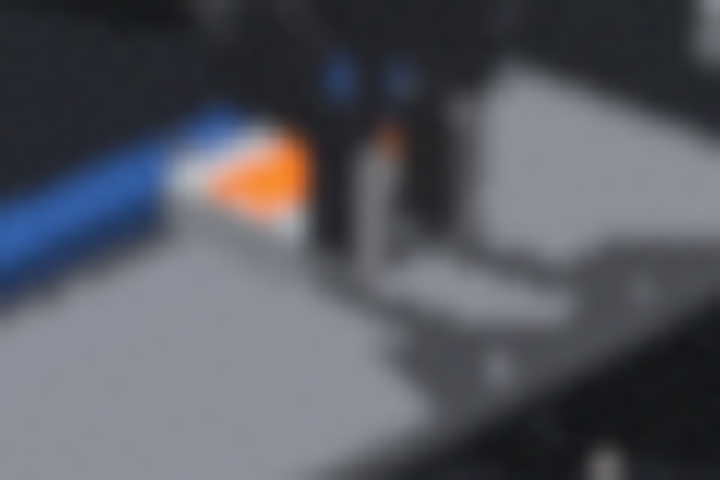

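The panel's flank lies along the rail at crop (170,190) with no visible gap, and the 10 N reaction confirms contact. I retract and raise.

{"method": "apply_moves", "body": {
  "steps": [
    [[0.5,0,0,0,0,0],[1.2,0,0,0,0,0],[2.0,0,0,0,0,0],[2.0,0,-3,0,0,0],[2.0,0,-6,0,0,0],[2.0,0,-6,0,0,0]]
  ]
}}

```text
time: 9.0
tcp_pos: [0.5096, -0.0318, 0.0689]
ee_rot: [[-0.984, 0.179, 0.007], [0.179, 0.984, 0.001], [-0.007, 0.003, -1.0]]
wrist_force: [0.8, 0.9, 0.2]
finger_gap: 0.0255
gripper_force: 0.0
```

Run:
```python
from look import *
where();print(manip.read_state()["q"])
d=band("side");band("top")
```

```text
TCP jig mm [-24.7 -52.3] z 0.0689 F jig 0.6 1.0 0.2 t 9.0
[ 3.23553233e-01  2.41937099e-01 -5.49122720e-01  1.41109177e-03
 -7.72484398e-01 -2.07543256e+00]
side band ctr jig 32.5 -63.4 sides [16.7 57.2] yaw vs rail 2.1
```

{"method": "apply_moves", "body": {
  "steps": [
    [[0,-3.5,0,0,0,-8],[-1,-7.3,0,0,0,-16],[-4.4,-7.3,0,0,0,-24],[-4.4,-7.3,0,0,0,-32],[-4.4,-7.3,0,0,0,-40],[-4.4,-7.3,0,0,0,-48],[-4.4,-7.3,0,0,0,-56],[-4.4,-7.3,0,0,0,-64],[-4.4,-7.3,0,0,0,-72],[-4.4,-7.3,0,0,0,-80],[-4.4,-7.3,0,0,0,-88],[-4.4,-7.3,0,0,0,-90],[-4.4,-7.3,0,0,0,-90],[-4.4,-7.3,0,0,0,-90]]
  ]
}}

```text
time: 10.5
tcp_pos: [0.5366, -0.1122, 0.0643]
ee_rot: [[-0.182, -0.983, -0.001], [-0.983, 0.182, -0.0], [0.0, 0.001, -1.0]]
wrist_force: [-0.4, 0.5, -0.8]
finger_gap: 0.0259
gripper_force: 0.0
```

Run:
```python
from look import *
where();r=np.array(manip.read_state()["ee_rot"]);print("tool y in jig",r[:2,1]@x,r[:2,1]@y)
d=band("side");e=band("top")
for z in(.026,):
  for (a,b) in((.025,-.0528),(.025,-.0628)): print(proj(d,[*(O+a*x+b*y),z]))
a=cv2.resize(d["img"][180:230,240:315],None,fx=7,fy=7,interpolation=cv2.INTER_CUBIC);b=cv2.resize(e["img"][170:215,215:290],(525,315),interpolation=cv2.INTER_CUBIC)
cv2.imwrite("pics/s6.png",np.vstack([a[:280],b])[...,::-1])
```

```text
TCP jig mm [  16.4 -126.5] z 0.0643 F jig -0.5 0.4 -0.8 t 10.5
tool y in jig -0.9999992680036995 0.00039710278893343153
side band ctr jig 32.7 -63.3 sides [16.8 57.2] yaw vs rail 2.1
[264.93867312 204.89010744]
[267.14603274 203.86405001]
```

View pics/s6.png

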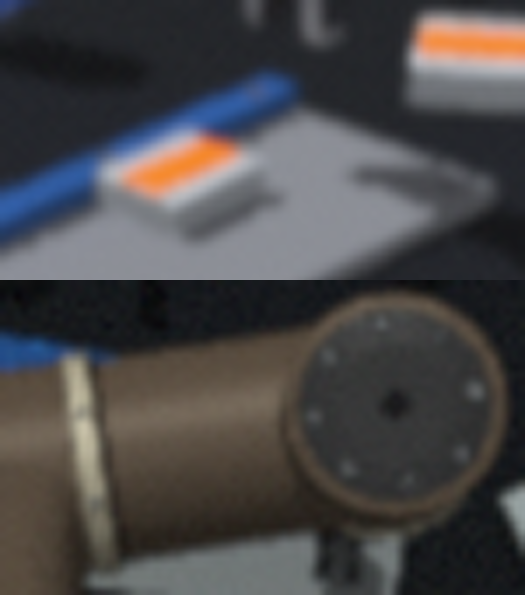

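The panel is flush on the rail at crop (100–260, 130–240) and nothing else was touched. I lower behind its trailing face.

{"method": "apply_moves", "body": {
  "steps": [
    [[0,-0.2,2,0,0,0],[0,-0.2,4,0,0,0],[0,-0.2,5,0,0,0],[0,-0.2,5.5,0,0,0],[0,-0.2,5.9,0,0,0],[0,-0.2,5.9,0,0,0],[0,-0.2,5.9,0,0,0]]
  ]
}}

```text
time: 11.3
tcp_pos: [0.5396, -0.1125, 0.0066]
ee_rot: [[-0.18, -0.984, 0.001], [-0.984, 0.18, 0.0], [-0.0, -0.001, -1.0]]
wrist_force: [-0.1, -0.4, -0.5]
finger_gap: 0.0255
gripper_force: 0.0
```

{"method": "apply_moves", "body": {
  "steps": [
    [[-0.5,0,0,0,0,0],[-0.9,0,0,0,0,0],[-1.2,0,0,0,0,0],[-1.5,0,0,0,0,0],[-1.8,0,0,0,0,0],[-2.1,0,0,0,0,0],[-2.4,0,0,0,0,0],[-2.4,0,0,0,0,0]]
  ]
}}

```text
time: 12.1
tcp_pos: [0.5435, -0.0886, 0.0061]
ee_rot: [[-0.18, -0.984, -0.0], [-0.984, 0.18, -0.0], [0.0, 0.0, -1.0]]
wrist_force: [-0.3, 0.5, 0.4]
finger_gap: 0.0254
gripper_force: 0.0
```

Run:
```python
from look import *
where();d=band("side")
```

```text
TCP jig mm [  18.9 -102. ] z 0.0061 F jig -0.4 0.5 0.4 t 12.1
side band ctr jig 32.4 -64.2 sides [59.3 18.6] yaw vs rail -2.4
```

{"method": "apply_moves", "body": {
  "steps": [
    [[-0.4,0,0,0,0,0],[-0.8,0,0,0,0,0],[-1.2,0,0,0,0,0],[-1.6,0,0,0,0,0],[-2.0,-0.02,0,0,0,0],[-2.4,-0.03,0,0,0,0],[-2.8,-0.04,0,0,0,0],[-3.2,-0.05,0,0,0,0],[-3.6,-0.06,0,0,0,0],[-4.0,-0.07,0,0,0,0],[-4.4,-0.08,0,0,0,0],[-4.8,-0.09,0,0,0,0],[-5.2,-0.1,0,0,0,0],[-5.6,-0.1,0,0,0,0],[-6.0,-0.1,0,0,0,0],[-6.0,-0.1,0,0,0,0]]
  ]
}}

```text
time: 13.75
tcp_pos: [0.5545, -0.03, 0.0059]
ee_rot: [[-0.18, -0.984, -0.001], [-0.984, 0.18, -0.0], [0.001, 0.001, -1.0]]
wrist_force: [-3.2, -3.5, 0.9]
finger_gap: 0.0253
gripper_force: 1.8
```

```bash
python3 look.py s7
python3 - <<'E'
import sys
sys.path.insert(0,'.')
from look import *
d=manip.get_image("top");cv2.imwrite("pics/t7.png",d["img"][...,::-1])
E
```

```text
TCP jig mm [ 19.  -42.3] z 0.0059 F jig -2.6 -4.0 0.9 t 13.75
side band ctr jig 31.8 -4.3 sides [18.7 58.7] yaw vs rail 2.1
```

View pics/s7.png

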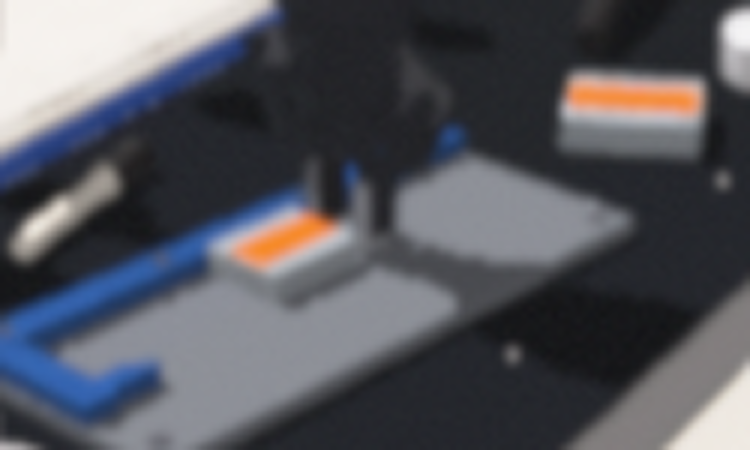

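The panel is hugging the rail and parallel to it at crop (215–370, 210–300), with the fingers on its trailing face. I continue along the rail.

{"method": "apply_moves", "body": {
  "steps": [
    [[-0.4,0,0,0,0,0],[-0.8,0,0,0,0,0],[-1.2,0,0,0,0,0],[-1.6,0,0,0,0,0],[-2.0,-0.02,0,0,0,0],[-2.4,-0.03,0,0,0,0],[-2.8,-0.04,0,0,0,0],[-3.2,-0.05,0,0,0,0],[-3.6,-0.06,0,0,0,0],[-4.0,-0.07,0,0,0,0],[-4.4,-0.08,0,0,0,0],[-4.8,-0.09,0,0,0,0],[-5.2,-0.1,0,0,0,0],[-5.6,-0.1,0,0,0,0],[-6.0,-0.1,0,0,0,0],[-6.4,-0.1,0,0,0,0],[-6.8,-0.1,0,0,0,0],[-7.2,-0.1,0,0,0,0],[-7.5,-0.1,0,0,0,0],[-7.5,-0.1,0,0,0,0]]
  ]
}}

```text
time: 15.9
tcp_pos: [0.5684, 0.043, 0.0058]
ee_rot: [[-0.18, -0.984, -0.002], [-0.984, 0.18, -0.001], [0.001, 0.002, -1.0]]
wrist_force: [-4.6, -4.9, 1.6]
finger_gap: 0.0256
gripper_force: 2.9
```

```bash
python3 look.py
```

```text
TCP jig mm [19.5 32. ] z 0.0058 F jig -3.7 -5.6 1.6 t 15.9
side band ctr jig 31.6 68.5 sides [18.1 59.9] yaw vs rail 2.7
```

{"method": "apply_moves", "body": {
  "steps": [
    [[-0.3,0,0,0,0,0],[-0.6,0,0,0,0,0],[-0.9,0,0,0,0,0],[-1.2,0,0,0,0,0],[-1.5,0,0,0,0,0],[-1.8,0,0,0,0,0],[-2.1,0,0,0,0,0],[-2.4,0,0,0,0,0],[-2.7,0,0,0,0,0],[-3.0,0,0,0,0,0],[-3.3,0,0,0,0,0],[-3.6,0,0,0,0,0],[-3.9,0,0,0,0,0],[-4.1,0,0,0,0,0],[-4.1,0,0,0,0,0]]
  ]
}}

```text
time: 17.5
tcp_pos: [0.5761, 0.0835, 0.0057]
ee_rot: [[-0.18, -0.984, -0.002], [-0.984, 0.18, -0.001], [0.001, 0.002, -1.0]]
wrist_force: [-3.4, -4.3, 2.2]
finger_gap: 0.0254
gripper_force: 2.5
```

```bash
python3 look.py
```

```text
TCP jig mm [19.7 73.2] z 0.0057 F jig -2.5 -4.8 2.2 t 17.5
side band ctr jig 31.3 111.0 sides [17.8 59.3] yaw vs rail 2.2
```

{"method": "apply_moves", "body": {
  "steps": [
    [[-0.2,0,0,0,0,0],[-0.4,0,0,0,0,0],[-0.6,0,0,0,0,0],[-0.6,0,0,0,0,0]]
  ]
}}

```text
time: 18.0
tcp_pos: [0.5772, 0.0895, 0.0057]
ee_rot: [[-0.18, -0.984, -0.002], [-0.984, 0.18, -0.001], [0.001, 0.002, -1.0]]
wrist_force: [-4.1, -4.3, 2.5]
finger_gap: 0.0256
gripper_force: 2.3
```

{"method": "apply_moves", "body": {
  "steps": [
    [[-0.1,0,0,0,0,0],[-0.15,0,0,0,0,0],[-0.15,0,0,0,0,0]]
  ]
}}

```text
time: 18.3
tcp_pos: [0.5773, 0.0904, 0.0057]
ee_rot: [[-0.181, -0.984, -0.002], [-0.984, 0.181, -0.001], [0.002, 0.002, -1.0]]
wrist_force: [-3.7, -6.4, 1.4]
finger_gap: 0.0259
gripper_force: 3.4
```

{"method": "apply_moves", "body": {
  "steps": [
    [[-0.1,0,0,0,0,0],[-0.15,0,0,0,0,0],[-0.15,0,0,0,0,0]]
  ]
}}

```text
time: 18.6
tcp_pos: [0.5773, 0.0905, 0.0057]
ee_rot: [[-0.181, -0.984, -0.003], [-0.984, 0.181, -0.003], [0.003, 0.003, -1.0]]
wrist_force: [-2.6, -12.8, 4.0]
finger_gap: 0.0255
gripper_force: 6.5
```

{"method": "apply_moves", "body": {
  "steps": [
    [[-0.1,0,0,0,0,0],[-0.1,0,0,0,0,0],[-0.1,0,0,0,0,0]]
  ]
}}

```text
time: 18.9
tcp_pos: [0.5772, 0.0906, 0.0057]
ee_rot: [[-0.181, -0.983, -0.004], [-0.983, 0.181, -0.004], [0.004, 0.003, -1.0]]
wrist_force: [-2.1, -16.8, 4.0]
finger_gap: 0.025
gripper_force: 8.5
```

```bash
python3 look.py
```

```text
TCP jig mm [19.6 80.4] z 0.0057 F jig 1.0 -16.9 4.0 t 18.9
side band ctr jig 31.3 116.3 sides [17.7 57.3] yaw vs rail 2.8
```

{"method": "apply_moves", "body": {
  "steps": [
    [[0.3,0,0,0,0,0],[0.8,0,0,0,0,0],[1.6,0,0,0,0,0],[2.5,0,-2,0,0,0],[3,0,-6,0,0,0],[5,0,-10,0,0,0],[9,2,-12,0,0,0],[13,4,-12,0,0,0],[17,6,-12,0,0,0],[21,8,-12,0,0,0],[25,10,-12,0,0,0],[29,10,-12,0,0,0],[30,10,-12,0,0,0],[30,10,-12,0,0,0]]
  ]
}}

```text
time: 20.4
tcp_pos: [0.4266, -0.1846, 0.1264]
ee_rot: [[-0.183, -0.983, 0.002], [-0.983, 0.183, 0.0], [-0.0, -0.001, -1.0]]
wrist_force: [0.8, 0.2, 0.4]
finger_gap: 0.0256
gripper_force: 0.0
```

```bash
python3 look.py
python3 - <<'E'
from look import *
d=manip.get_image("side");e=manip.get_image("top")
for n,i in(("side",d),("top",e)):
  for c in blobs(i,"orange",(185,165,290,240)):
    M=cv2.moments(c);print(n,M["m00"],M["m10"]/M["m00"],M["m01"]/M["m00"],"pred seated",proj(i,[*(O+.025*x+.12*y),.026]))
E
```

```text
TCP jig mm [ -78.7 -217.6] z 0.1264 F jig 0.8 0.4 0.4 t 20.4
top band ctr jig 24.9 119.5 sides [54.7 21.6] yaw vs rail -1.3
side band ctr jig 31.1 118.3 sides [17.7 54.8] yaw vs rail 2.8
side 44.5 221.74906367041197 223.59176029962543 pred seated [222.9360595  224.41428062]
top 50.5 206.28052805280527 186.56765676567656 pred seated [206.23457666 186.51614253]
```

Run:
```python
from look import *
for n,roi in(("top",(190,172,225,200)),("side",(200,205,245,240))):
    d=manip.get_image(n);u0,v0,u1,v1=roi;im=d["img"].astype(float)
    w=np.clip(im[...,0]-im[...,2]-40,0,None)[v0:v1,u0:u1]
    V,U=np.mgrid[v0:v1,u0:u1];P=np.array([onplane(d,u,v,.026)[:2] for u,v in zip(U.ravel(),V.ravel())])-O
    P=np.c_[P@x,P@y]*1e3;m=np.average(P,axis=0,weights=w.ravel());C=np.cov(P.T,aweights=w.ravel())
    e=np.linalg.eigh(C)[1][:,1];e*=np.sign(e[1]);print(n,m.round(1),"yaw",np.degrees(np.arctan2(-e[0],e[1])).round(2))
```

```text
top [ 24.7 119.6] yaw 0.12
side [ 31.6 120. ] yaw 3.1
```

```bash
python3 -c "
from cell import manip
print(manip.finish_job())"
```

```text
the job is handed in; nothing more can be done
None
```

I handed the job in at about 21 s: the panel sits home in the pocket corner at jig (24.7, 119.6) mm with 0.1° yaw by the top camera, against a target of (25, 120). It pressed firmly against the rail and then the end stop, and the hand is clear.

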